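Feed an applicator block into the magazine with the push stick

TASK

Take the push stick from its grey tray and use its tip to push the loose applicator block straight into the covered guide channel, on past the drag of the brake, until the block presses firmly on the sprung follower hidden inside. Do not ram it or bottom out the spring, and do not touch the block with the gripper. Then lay the stick flat back inside its tray, leaving the block bearing on the follower, and leave the bottles and the round pad where they stand.

Things in the scene. Friction and masses are not known exactly. Their poses are not given: they have to be found in the camera images.
- guide: Fixed guide: grey base plate 290 x 100 x 10 mm carrying a channel with an opaque blue cover. Origin on the bench, centred under the channel mouth; +x is the feed direction, z up. Plate from x = -100 to 190 mm, its top (the channel floor) 10 mm above the bench. Channel from x = 0 to 180 mm, 37 mm wide between aluminium walls; cover from 44 to 48 mm above the bench.
- mouth (a point): Centre of the channel mouth on the channel floor, 10 mm above the bench (guide x = 0); axes as the guide's. Before it two low aluminium funnel walls (top 26 mm above the bench) flare from 37 mm apart here to about 66 mm apart at guide x = -47 mm. From x = -100 to -47 mm the plate is open.
- brake_in (a point): Under the cover at guide x = 30 mm: end of the brake bar's lead-in ramp (from x = 0). From here to x = 140 mm the sprung bar presses on the block's top, above the stick: pushing the block takes a steady 5 to 11 N (differs per run), with short higher rises (to 16 N) where it climbs the ramp or binds at the mouth. The block then stays where it is left, even against the follower.
- magazine: Fixed grey housing at the guide's end (x = 190 to 280 mm, 100 mm high), origin and axes as the guide's. It holds the sprung follower plate in the covered channel. Its free face lies anywhere from guide x = 90 to 140 mm, unseen: feel for it. It pushes back 2 N at touch, 0.7 N more per mm, bottoms hard at 10 mm (9 N). Firm is 4 N or more on it (3 mm of travel); over 11 N is ramming.
- block: Loose applicator block, 50 x 34 x 22 mm, black plastic with a yellow top face, 60 g. Origin at the centre of its underside, x along its 50 mm length, z up. It starts lying on the open plate in front of the funnel, a little askew, its length roughly along the feed direction. The push on it by the stick must stay under 23 N.
- stick: Push stick, 80 g: pale wooden blade 200 x 14 x 12 mm (x = -100 to 100, z = 0 to 12 mm), widened to a flat pushing head 26 mm wide over its last 12 mm, with an upright red handle 40 long x 16 thick x 56 mm high on it (x = -70 to -30, z = 12 to 68 mm). Origin at the centre of the blade's underside, x towards the head, z up. The handle is too tall to enter the channel.
- handle (a point): Place to grip the stick from above: in the red handle, 50 mm behind the stick's origin and 45 mm above its underside, fingers closing across the 16 mm thickness (stick y). Gripped here, fingertips pass over the funnel walls.
- tip (a point): Middle of the flat pushing face of the stick (26 wide x 12 mm high), 100 mm ahead of the stick's origin and 6 mm above its underside; 150 mm ahead of the handle point. Carry the underside 3 to 5 mm above the channel floor; if the push tilts the nose down onto the floor, an upward force is felt and rubbing adds to the drag.
- tray: Fixed grey tray 250 x 80 x 12 mm for the stick, walls 4 mm thick; origin under its centre, x along its length. Its inner floor lies 4 mm above the bench, the rim 12 mm; the stick starts lying in it along its length.
- white_bottle: Bystander: white bottle with blue cap, 52 mm across, 150 mm tall; origin at the centre of its base.
- amber_bottle: Bystander: amber bottle with black cap, 44 mm across, 100 mm tall; origin at the centre of its base.
- pad: Bystander: round yellow polishing pad with blue top disc, 80 mm across, 27 mm high; origin at the centre of its underside.
There are look-alikes about, which are no part of the job. Several things have the shape of the stick; the one meant has the colours described above.

How it is judged (in metres and radians):
On the way, in this order (a step that is already met when the one before it is completed fails the run):
1. the stick pushes the block into the channel mouth (contact force between stick and block above 0.5 N and x of block in the frame of guide between 0 and 0.06 m), for 0.1 s.
2. the stick presses the block firmly on the follower (4 N or more) (contact force between block and magazine above 4 N and contact force between stick and block above 4 N and x of block in the frame of guide above 0.06 m), for 0.25 s.
At the end, for the whole second after the job is handed in: Block at rest in the covered channel, in line within 0.15 rad, bearing on the follower with over 0.5 N; stick still and flat on the tray floor (under 9 mm up, 0.08 rad), within 23 mm along and 32 mm across of the tray centre, in line within 0.35 rad (contact force between block and magazine above 0.5 N and x of block in the frame of guide above 0.06 m and angle between the x axis of block and the x axis of guide, either way round below 0.15 rad and linear speed of each of block, stick below 0.01 m/s and x of stick in the frame of tray between -0.023 and 0.023 m and y of stick in the frame of tray between -0.032 and 0.032 m and height (world z) of stick below 0.009 m and angle between stick's own z axis and vertical below 0.08 rad and angle between the x axis of stick and the x axis of tray, either way round below 0.35 rad); the robot touches nothing.
It fails at once if the block is rammed: more than 23 N between stick and block (contact force between stick and block above 23 N).
It fails at once if the follower's spring is bottomed: more than 11 N on the follower (contact force between block and magazine above 11 N).
It fails at once if the gripper or arm touches the block (contact force between any of the fingers, the arm and block above 0.5 N).
It fails at once if a bottle or the pad is moved by more than 15 mm (distance of any of white_bottle, amber_bottle, pad from where it was at the start of the episode above 0.015 m).
It fails at once if a bottle is tipped (angle between any of white_bottle, amber_bottle's own z axis and vertical above 0.35 rad).
It also fails if it takes over 69 s, if anything falls off the work surface, if the arm or the gripper's body presses on something with over 40 N, if the wrist force passes 120 N, or if a joint passes its speed limit or range.

ROBOT

A 6-joint arm with a two-finger parallel gripper is mounted at the origin on the work surface. World frame = base frame: x ahead of the robot, y to its left, z up, the work surface at z = 0. Lengths are in m, angles in degrees, forces in N, time in s.
With the tool pointing down it reaches from about 0.4 to 0.825 m from the base axis. Payload 7 kg.
Tool frame: the origin (TCP) lies midway between the tips of the shut fingers; the grasp point (between the pads) lies 19 mm behind it; z points along the fingers, y is the line along which they close (so a half turn about z gives the same grasp; the last joint's range is limited). The gripper opens to 88 mm and grips with 3 to 60 N. Pads are 19 mm wide; open, the fingers measure 130 mm over their backs; the gripper's body (78 mm by 193 mm) begins 47 mm behind the grasp point.
Start: joints at [16.507, 20.546, 0.682, 0, -70.136, -16.507], TCP at [0.675, -0, 0.227] pointing down, gripper open.
Joint ranges: [-176.03, 176.03], [-82.01, 121.73], [-58.28, 71.71], [-173.87, 95.51], [-174.79, -0.11], [-173.66, 173.66]. Speed limits (degrees/s): [136.94, 136.94, 172.46, 180, 180, 180].

INTERFACE

Orientations are given as a 3x3 rotation matrix whose columns are the frame's x, y, z axes.
In Python, from rig import robot gives the robot as it stands. Calls block until the motion is done:
- robot.goto(position, orientation): joint-space move of the TCP to a pose.
- robot.servo_line(position, ori=None, speed=0.15): straight line of the TCP; ori=None keeps the orientation; speed is the mean speed in m/s.
- robot.movej(angles): joint-space move.
- robot.move_gripper(opening): opening from 0.0 (shut) to 1.0 (fully open); the grip force is fixed at half the most; returns when the fingers have stopped.
- robot.dwell(seconds).
- robot.ik(position, orientation): joint angles nearest the present ones, or None.
- robot.grab_frame(name): name is "scene" or "side" or "wrist"; returns (picture, depth): 420x560x3 uint8, red, green, blue; 420x560 float32, m along the optical axis (not along the pixel's ray), 0 where there is no reading.
- robot.camera_info(name): a dict with "vfov" (degrees; the focal length in pixels is half the picture's height over the tangent of half this angle, whatever the lens; pixels are square), "cx", "cy" (the principal point, pixels), "view" (4x4, takes a point from world to camera coordinates); the wrist camera has in their place "T_tool_cam" (4x4, takes a point from camera to tool coordinates, whose origin is the TCP and whose axes are the flange's). Camera axes: x right, y down, z forward; pixel columns grow to the right and rows downward; lengths in m; the calibration is good to about 2 mm. A picture is of the moment at which its call begins: read the wrist's pose just before it. camera_info takes no time and is no camera call.
A pose or a line that the arm cannot do raises robot.Unreachable and nothing moves.
- robot.job_done(): hands the job in; it is judged then, once.
Readings, each from a call of its own:
- robot.read_t(): time.
- robot.read_qpos(): joint angles.
- robot.read_qvel(): joint speeds.
- robot.read_effort(): joint torques, N m.
- robot.read_position(): TCP position.
- robot.read_tcp_rot(): TCP orientation.
- robot.read_force(): force on the tool from outside, world axes, zero at the start.
- robot.read_ft_torque(): the same for the moment, N m.
- robot.read_grip_width(): opening from 0.0 (shut) to 1.0 (fully open).
- robot.read_finger_force(): force on a finger pad.
Only numpy, scipy, OpenCV 4.12 (cv2) and the standard library are available. Lean on these libraries where they do the work, as an engineer would, in place of code of your own. Each camera call takes 0.05 s, during which the arm holds its last target. There are 200 camera calls.

## Working session

There is one attempt and no reset: what is moved stays moved. The work goes in short steps, each a Python script; the robot and the scene stay as the last script left them, time stands still between calls to the robot, and variables do not carry over. Pictures are saved under pics/ and viewed, at most 10 in all, crops included, and the job is handed in when it is done.

```bash
mkdir -p pics; ls
python3 - <<'E'
from rig import robot
import cv2,numpy as np
for n in ("scene","side"):
    p,d=robot.grab_frame(n); cv2.imwrite(f"pics/{n}0.png",cv2.resize(p[...,::-1],(784,588),interpolation=cv2.INTER_CUBIC)); np.savez(f"{n}0.npz",p=p,d=d)
    i=robot.camera_info(n); print(n,i['vfov'],i['cx'],i['cy'],np.round(i['view'],3).tolist(),(d>0).mean())
print(robot.camera_info("wrist"),robot.read_tcp_rot(),robot.read_t(),robot.read_force())
E
```

```text
pics
scene 57.05686658501609 276.0072395185287 215.17262465139635 [[-0.115, 0.993, 0.014, 0.251], [0.633, 0.084, -0.769, -0.249], [-0.765, -0.08, -0.639, 1.43], [0.0, 0.0, 0.0, 1.0]] 0.9960289115646258
side 50.82894368980417 278.94800845263325 205.99210579748225 [[0.999, -0.038, -0.009, -0.486], [-0.034, -0.741, -0.671, -0.088], [0.019, 0.67, -0.742, 1.308], [0.0, 0.0, 0.0, 1.0]] 0.9959863945578231
{'vfov': 60.440675688103546, 'cx': 272.7314687281162, 'cy': 209.01417487198992, 'T_tool_cam': array([[-1.77954264e-03, -9.50283583e-01, -3.11380709e-01,
         8.49444570e-02],
       [ 9.99997465e-01, -2.12066939e-03,  7.56948568e-04,
        -2.99334608e-05],
       [-1.37965134e-03, -3.11378573e-01,  9.50284947e-01,
        -1.58744226e-01],
       [ 0.00000000e+00,  0.00000000e+00,  0.00000000e+00,
         1.00000000e+00]])} [[-1.60568260e-04 -9.99998889e-01 -1.48204878e-03]
 [-9.99999980e-01  1.60741572e-04 -1.16822603e-04]
 [ 1.17060700e-04  1.48202999e-03 -9.99998895e-01]] 0.1 [-0.4004477  -0.62332781 -0.58092462]
```

View pics/scene0.png

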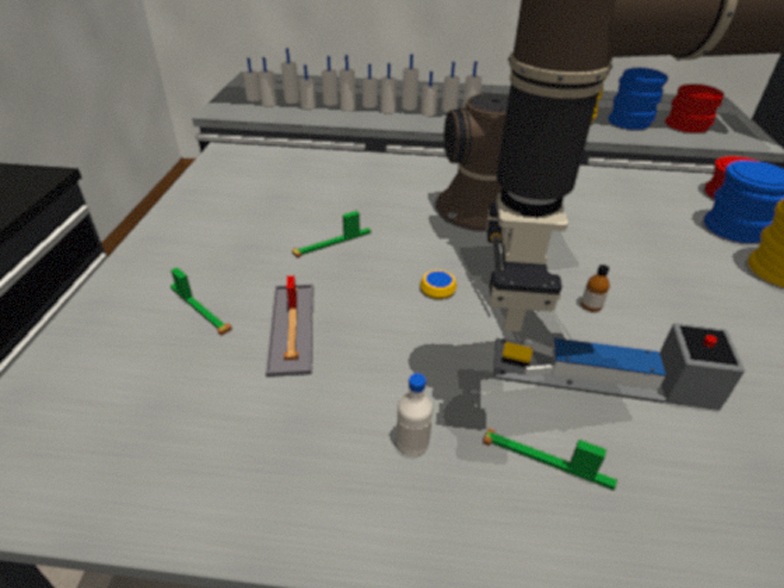

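View pics/side0.png

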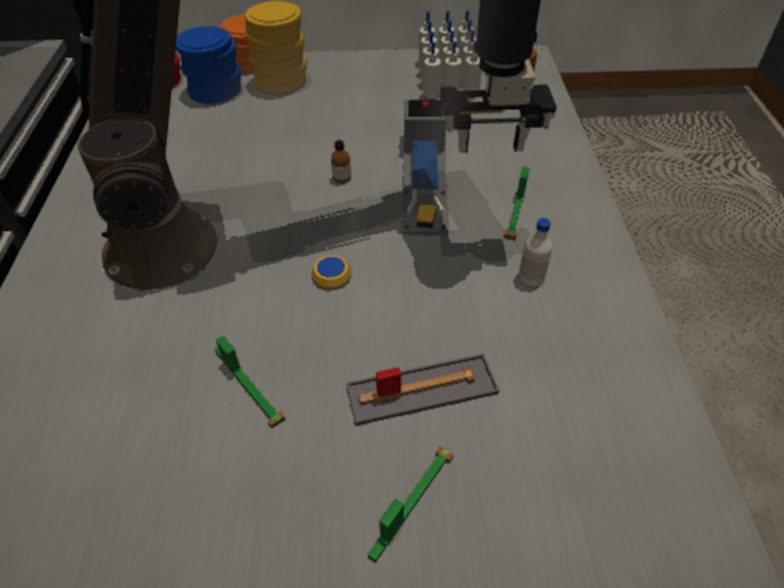

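The scene view shows the red-handled stick in its grey tray (handle at about 291,292 and head at 291,352). The guide has its mouth on the left (yellow block at 517,353), the blue cover runs 555–660, and the feed is towards +y. The side view agrees: tray at about 422,388, block at 427,215. The green sticks are look-alikes.

```bash
cat > h.py <<'E'
import numpy as np,cv2
from rig import robot
def cloud(name,p,d,T=None):
    "world points per pixel; T = camera-to-world"
    i=robot.camera_info(name); f=210/np.tan(np.radians(i['vfov']/2))
    if T is None: T=np.linalg.inv(i['view'])
    v,u=np.mgrid[:420,:560]
    P=np.stack([(u-i['cx'])/f*d,(v-i['cy'])/f*d,d],-1)
    return P@T[:3,:3].T+T[:3,3]
def toolT():
    M=np.eye(4); M[:3,:3]=robot.read_tcp_rot(); M[:3,3]=robot.read_position(); return M
def wrist(tag):
    T=toolT()@np.array(robot.camera_info('wrist')['T_tool_cam'])
    p,d=robot.grab_frame('wrist'); np.savez(tag+'.npz',p=p,d=d,T=T)
    cv2.imwrite(f'pics/{tag}.png',cv2.resize(p[...,::-1],(784,588),interpolation=cv2.INTER_CUBIC))
    return p,d,T
def mask(p,c):
    h=cv2.cvtColor(p,cv2.COLOR_RGB2HSV).astype(int); H,S,V=h[...,0],h[...,1],h[...,2]
    return {'red':((H<5)|(H>174))&(S>170)&(V>60),'wood':(H>5)&(H<20)&(S>70)&(V>90),
     'yellow':(H>18)&(H<30)&(S>170)&(V>70),'blue':(H>100)&(H<125)&(S>110)&(V>40)}[c]
def rect(xy):
    "centre, sizes, angle(deg) of long axis"
    (c,s,a)=cv2.minAreaRect(xy.astype(np.float32))
    if s[0]<s[1]: s=s[::-1]; a+=90
    return np.round(c,4),np.round(s,4),round((a+90)%180-90,2)
E
python3 - <<'E'
from h import *
R={'red':((.3,.85),(-.6,-.2)),'wood':((.3,.95),(-.6,-.2)),'yellow':((.4,.9),(-.05,.2)),'blue':((.4,.9),(0,.5))}
for n in('scene','side'):
    z=np.load(n+'0.npz'); C=cloud(n,z['p'],z['d'])
    for c,((a,b),(e,f)) in R.items():
        m=mask(z['p'],c)&(C[...,0]>a)&(C[...,0]<b)&(C[...,1]>e)&(C[...,1]<f)
        if m.sum()<10: print(n,c,m.sum());continue
        q=C[m]; print(n,c,m.sum(),rect(q[:,:2]),'z',np.round(np.percentile(q[:,2],[5,50,95]),3),'med',np.round(np.median(q,0),3))
    for nm,uv in {'scene':{'tray':[(278,286),(313,287),(309,372),(268,373)],'white':[(417,380)],'amber':[(603,268)],'pad':[(439,280)],'plate':[(497,343),(495,372)],'mag':[(735,372)]},'side':{'tray':[(348,382),(485,358),(497,384),(357,419)],'white':[(543,225)],'amber':[(339,145)],'pad':[(332,266)]}}[n].items():
        print(n,nm,[np.round(C[int(v/1.4),int(u/1.4)],3).tolist() for u,v in uv])
E
```

```text
scene red 111 (array([ 0.4505, -0.397 ]), array([0.0913, 0.0159]), 19.85) z [0.026 0.063 0.073] med [ 0.488 -0.385  0.063]
scene wood 303 (array([ 0.5377, -0.4425]), array([0.201 , 0.1561]), 14.64) z [0.004 0.016 0.019] med [ 0.559 -0.372  0.016]
scene yellow 231 (array([0.6138, 0.0372]), array([0.1329, 0.1011]), -36.16) z [0.027 0.032 0.512] med [0.571 0.046 0.032]
scene blue 1209 (array([0.574 , 0.2081]), array([0.1923, 0.0616]), 87.82) z [0.046 0.048 0.05 ] med [0.576 0.205 0.048]
scene tray [[0.413, -0.437, 0.011], [0.408, -0.363, 0.011], [0.644, -0.318, 0.011], [0.657, -0.387, 0.012]]
scene white [[0.765, -0.124, 0.15]]
scene amber [[0.38, 0.215, 0.099]]
scene pad [[0.369, -0.1, 0.027]]
scene plate [[0.527, 0.018, 0.01], [0.595, 0.011, 0.005]]
scene mag [[0.634, 0.373, 0.096]]
side red 103 (array([ 0.478 , -0.3791]), array([0.0658, 0.0268]), 46.12) z [0.064 0.07  0.073] med [ 0.468 -0.391  0.07 ]
side wood 421 (array([ 0.541 , -0.3905]), array([0.1821, 0.1714]), -39.02) z [0.01  0.015 0.017] med [ 0.545 -0.373  0.015]
side yellow 116 (array([0.5649, 0.0482]), array([0.0514, 0.0304]), 78.96) z [0.026 0.031 0.034] med [0.565 0.047 0.031]
side blue 421 (array([0.573 , 0.2051]), array([0.1863, 0.0531]), 86.36) z [0.044 0.047 0.05 ] med [0.578 0.219 0.047]
side tray [[0.399, -0.362, 0.011], [0.641, -0.324, 0.014], [0.658, -0.37, -0.002], [0.415, -0.435, 0.008]]
side white [[0.759, -0.128, 0.147]]
side amber [[0.38, 0.207, 0.1]]
side pad [[0.367, -0.1, 0.027]]
```

```bash
cat >> h.py <<'E'
def ori(yaw):
    "tool down, tool x opposite to stick x of given yaw (deg)"
    a=np.radians(yaw); x=np.array([-np.cos(a),-np.sin(a),0]); z=np.array([0,0,-1.]); return np.column_stack([x,np.cross(z,x),z])
E
python3 - <<'E'
from h import *
t=robot.read_t
for P,y in (((.575,.05,.25),88),((.50,-.384,.2),12)): print(robot.ik(P,ori(y)),robot.ik(P,ori(y+180)))
wrist('g1'); robot.goto((.575,.05,.22),ori(88)); print(t()); wrist('g2')
robot.goto((.50,-.384,.22),ori(12)); print(t()); wrist('t1')
robot.servo_line((.515,-.40,.16)); print(t()); wrist('t2'); print(robot.read_position(),robot.read_force(),robot.read_qpos())
E
```

```text
[ 24.37885734  10.5424366   -9.93746266   0.         -69.52010075
 -26.37885734] [ 24.37885734  10.5424366   -9.93746266   0.         -69.52010075
 153.62114266]
[-19.81233193  17.39830461  -7.45307595   0.         -65.14861943
 -58.18766807] [-19.81233193  17.39830461  -7.45307595   0.         -65.14861943
 121.81233193]
0.675
2.3417
2.9667
[ 0.51552894 -0.40003829  0.16099018] [ 0.43660886 -0.03234427  1.24498618] [-2.07028970e+01  2.10281472e+01 -7.49621026e+00  2.68229208e-02
 -6.14115066e+01 -5.72730141e+01]
```

```bash
python3 -c "
import cv2
a,b=cv2.imread('pics/g2.png'),cv2.imread('pics/t1.png')
"
```

```text
(no output)
```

View pics/g2.png

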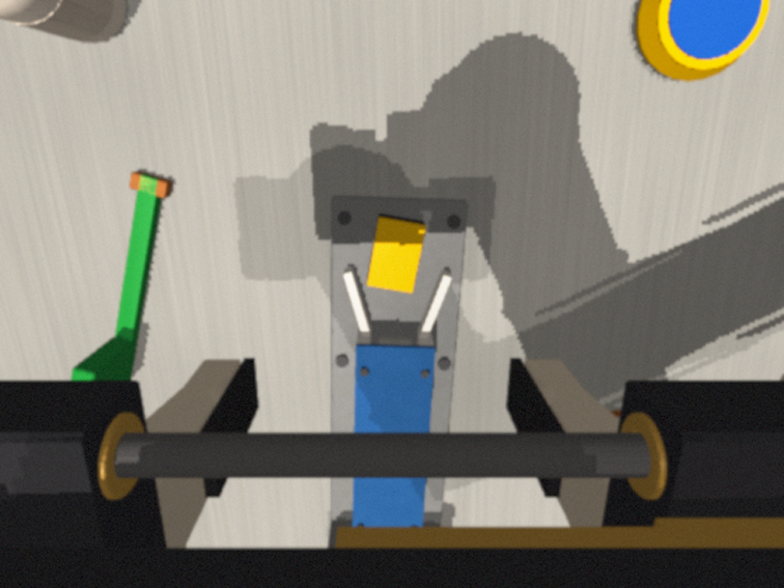

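View pics/t1.png

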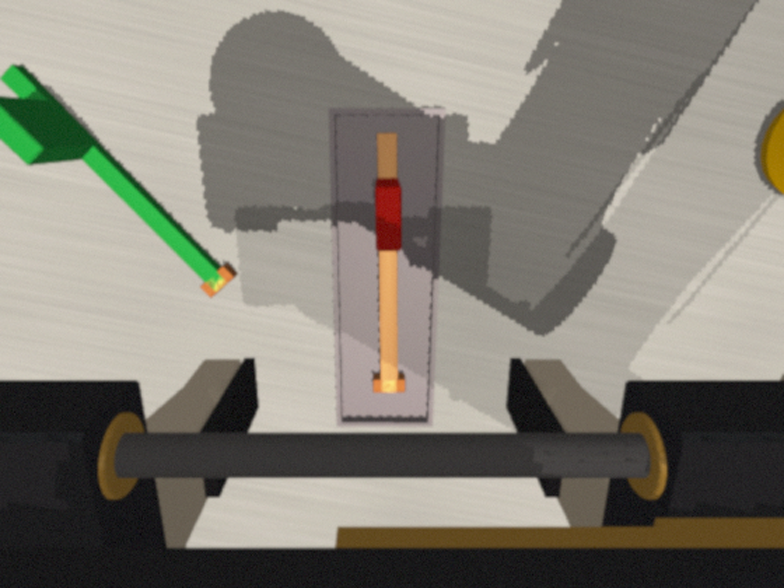

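The guide view (g2) shows the mouth at the cover's front edge (358–435, 345) and the block at about (397,254), askew by roughly 10°. The plate's rear corners are at (333,197) and (466,200). In the tray view (t1), the handle top is at about (388,215), the head at (389,383) and the tray rim spans 331–443 × 108–425.

Run:
```python
from h import *
def go(tag,jobs):
    z=np.load(tag+'.npz'); C=cloud('wrist',z['p'],z['d'],z['T']); 
    for c,lo,hi in jobs:
        m=mask(z['p'],c)&np.all((C>lo)&(C<hi),-1)
        q=C[m]; print(tag,c,m.sum(),*rect(q[:,:2]),'z',np.round(np.percentile(q[:,2],[10,50,90]),4),'mean',np.round(q.mean(0),4))
    return z,C
for t in('g1','g2'):
    z,C=go(t,[('yellow',(.5,0,.024),(.65,.1,.045)),('blue',(.5,.08,.04),(.65,.32,.06))])
    # plate outline: points at z~.01 in open part
    m=(C[...,2]>.007)&(C[...,2]<.013)&(C[...,0]>.5)&(C[...,0]<.65)&(C[...,1]>-.02)&(C[...,1]<.11)
    k=cv2.morphologyEx(m.astype(np.uint8),cv2.MORPH_OPEN,np.ones((3,3)))>0
    q=C[k]; print(' plate',rect(q[:,:2]),np.round([q[:,0].min(),q[:,0].max(),q[:,1].min()],4))
    for y0 in (0,.03,.06,.09,.15,.2,.25):   # plate / cover edges by row
        s=q[abs(q[:,1]-y0)<.004]; b=C[(abs(C[...,1]-y0)<.004)&(C[...,2]>.044)&(C[...,2]<.052)&mask(z['p'],'blue')]
        print('  y',y0,np.round([s[:,0].min(),s[:,0].max()],4) if len(s) else '',np.round([b[:,0].min(),b[:,0].max()],4) if len(b) else '')
for t in('t1','t2'):
    z,C=go(t,[('red',(.4,-.48,.062),(.6,-.3,.09)),('wood',(.35,-.48,.008),(.7,-.28,.03))])
    m=(C[...,2]>.0085)&(C[...,2]<.014)&(C[...,0]>.35)&(C[...,0]<.7)&(C[...,1]>-.48)&(C[...,1]<-.28)
    n,l,s,_=cv2.connectedComponentsWithStats(m.astype(np.uint8),connectivity=8); k=l==1+np.argmax(s[1:,4]*1)
    print(' tray',rect(C[m][:,:2]),rect(C[k][:,:2]),k.sum(), 'floor z',np.median(C[(C[...,2]>.002)&(C[...,2]<.007)&(abs(C[...,0]-.53)<.06)&(abs(C[...,1]+.4)<.015)][:,2]))
```

```text
g1 yellow 1526 [0.5653 0.0523] [0.0493 0.0348] 77.67 z [0.0316 0.0329 0.0339] mean [0.5661 0.0508 0.0326]
g1 blue 2033 [0.5719 0.1722] [0.1152 0.0572] 86.23 z [0.0483 0.0492 0.05  ] mean [0.5769 0.1897 0.0492]
 plate (array([0.5645, 0.064 ]), array([0.0999, 0.0978]), -3.8) [0.5116 0.6172 0.0127]
  y 0  
  y 0.03 [0.512  0.6125] 
  y 0.06 [0.5146 0.6143] 
  y 0.09 [0.5169 0.6159] 
  y 0.15  
  y 0.2  [0.5454 0.6019]
  y 0.25  
g2 yellow 1655 [0.5651 0.0523] [0.0494 0.0334] 77.99 z [0.0317 0.0328 0.0338] mean [0.5649 0.0511 0.0327]
g2 blue 5012 [0.5728 0.1941] [0.1598 0.0562] 86.01 z [0.048  0.0489 0.0498] mean [0.572  0.1826 0.0489]
 plate (array([0.5641, 0.0639]), array([0.1002, 0.0979]), -3.51) [0.5117 0.617  0.0128]
  y 0  
  y 0.03 [0.5118 0.612 ] 
  y 0.06 [0.5143 0.614 ] 
  y 0.09 [0.5162 0.616 ] 
  y 0.15  [0.5415 0.5975]
  y 0.2  
  y 0.25  [0.5488 0.6049]
t1 red 779 [ 0.4674 -0.3865] [0.0382 0.015 ] 14.52 z [0.0715 0.0725 0.0735] mean [ 0.4665 -0.3868  0.0724]
t1 wood 1889 [ 0.517  -0.3735] [0.1997 0.0249] 11.17 z [0.0155 0.0166 0.0175] mean [ 0.5257 -0.3737  0.0165]
 tray (array([ 0.5269, -0.3753]), array([0.2497, 0.0802]), 11.65) (array([ 0.5269, -0.3753]), array([0.2497, 0.0802]), 11.65) 2383 floor z 0.004652470771836892
t2 red 1328 [ 0.468  -0.3868] [0.0386 0.0159] 12.64 z [0.0713 0.0725 0.0734] mean [ 0.4672 -0.3873  0.0722]
t2 wood 2751 [ 0.5175 -0.374 ] [0.1992 0.0256] 11.67 z [0.0155 0.0166 0.0175] mean [ 0.528  -0.3736  0.0164]
 tray (array([ 0.5151, -0.3777]), array([0.2264, 0.0802]), 11.67) (array([ 0.5151, -0.3777]), array([0.2264, 0.0802]), 11.67) 2969 floor z 0.0045939386631576595
```

```bash
cat >> h.py <<'E'
HY=12.5; HANDLE=np.array([.4677,-.3867]); M=np.array([.5676,.1145]); GY=86.1
TRAY=np.array([.5269,-.3753]); TY=11.65
gx=np.array([np.cos(np.radians(GY)),np.sin(np.radians(GY))]); gy=np.array([-gx[1],gx[0]])
def G(x,y=0): return M+x*gx+y*gy
def toG(p): d=np.asarray(p)[:2]-M; return np.array([d@gx,d@gy])
E
python3 - <<'E'
from h import *
robot.goto((*HANDLE,.12),ori(HY)); robot.servo_line((*HANDLE,.0304),speed=.12); robot.dwell(.1); p=robot.read_position(); print(p)
robot.move_gripper(0.0); print(robot.read_grip_width(),robot.read_finger_force(),robot.read_t())
robot.servo_line((*HANDLE,.15),speed=.15); robot.dwell(.2); print(robot.read_position(),robot.read_force(),robot.read_grip_width())
wrist('s1')
print(robot.read_t())
z=np.load('s1.npz'); C=cloud('wrist',z['p'],z['d'],z['T'])
T=toolT()
L=(C-T[:3,3])@T[:3,:3]
for c in('red','wood'):
    m=mask(z['p'],c)&(C[...,2]>.09)&(abs(L[...,1])<.05); q=L[m]; print(c,m.sum(),rect(q[:,:2]),'z',np.round(np.percentile(q[:,2],[5,50,95]),4))
    if c=='wood':
        for a in(-.14,-.12,-.1,-.06,-.03,.04):
            s=q[abs(q[:,0]-a)<.006]; print(a,len(s),np.round(s.mean(0),4) if len(s) else '')
E
```

```text
[ 0.46844583 -0.38703634  0.03142494]
0.17893496988494229 29.99369591474533 5.4917
[ 0.46725087 -0.38648709  0.14893028] [-0.04127703  0.42336558 -1.04044825] 0.1788808719588685
6.6917
red 4006 (array([ 0.0322, -0.0015]), array([0.1048, 0.0181]), -3.71) z [-0.0427 -0.0409  0.0018]
wood 7934 (array([0.0053, 0.0054]), array([0.1525, 0.0803]), -20.85) z [-0.0959 -0.0923  0.0146]
-0.14 0 
-0.12 0 
-0.1 0 
-0.06 0 
-0.03 0 
0.04 837 [ 0.039  -0.0002 -0.0069]
```

View pics/s1.png

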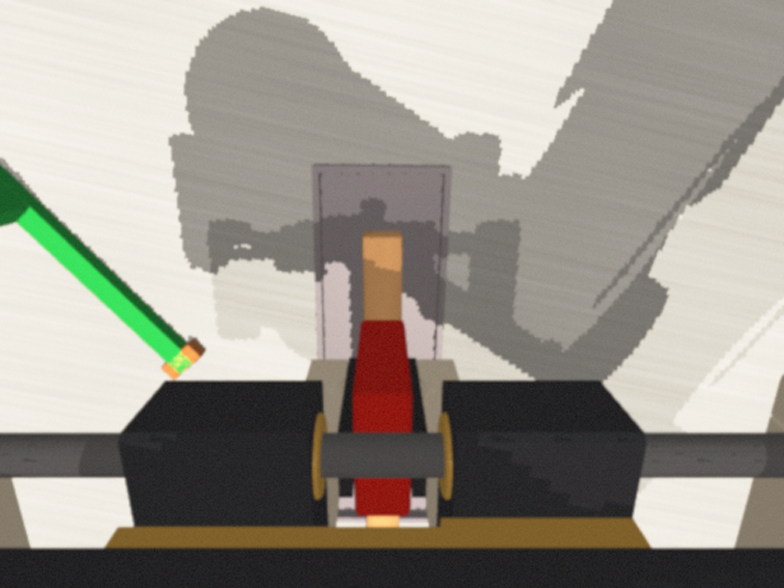

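The stick is held square between the pads (handle at about 383,400; tail at 383,235), with the tray visible below. The next step is to carry it to the start of the push and check the tip with the fixed cameras.

Run:
```python
from h import *
robot.goto((*G(-.262),.13),ori(GY)); robot.servo_line((*G(-.262),.041),speed=.15); robot.dwell(.3)
p=robot.read_position(); print(p,toG(p),robot.read_force(),robot.read_t())
for n in('scene','side'):
    p,d=robot.grab_frame(n); np.savez(n+'1.npz',p=p,d=d); C=cloud(n,p,d)
    m=mask(p,'wood')&(C[...,2]>.015)&(C[...,2]<.036)&(abs(C[...,0]-.56)<.06)&(C[...,1]<.03)&(C[...,1]>-.22)
    q=C[m]; g=np.column_stack([(q[:,:2]-M)@gx,(q[:,:2]-M)@gy,q[:,2]])
    print(n,m.sum(),g[:,0].max())
    for a in np.arange(-.24,-.09,.02):
        s=g[abs(g[:,0]-a)<.01]
        if len(s)>3: print('  ',round(a,3),len(s),np.round([s[:,1].min(),s[:,1].max(),np.median(s[:,2])],4))
    f=cv2.resize(p[120:300,180:480] if n=='scene' else p[100:280,200:440],None,fx=2.6,fy=2.6,interpolation=cv2.INTER_CUBIC); cv2.imwrite(f'pics/{n}1.png',f[...,::-1])
print(robot.read_t())
```

```text
[ 0.55024332 -0.14685257  0.04180932] [-0.26192787 -0.00045948] [ 0.25387761  1.47596638 -1.04068206] 8.7333
scene 366 -0.11512347128053403
   -0.24 21 [-0.0102 -0.0034  0.0255]
   -0.22 50 [-0.01    0.0054  0.0264]
   -0.2 52 [-0.01    0.0052  0.0266]
   -0.18 52 [-0.0095  0.0063  0.0263]
   -0.16 52 [-0.01    0.0079  0.0267]
   -0.14 54 [-0.01    0.0071  0.0265]
   -0.12 48 [-0.0155  0.0135  0.027 ]
side 8 -0.17771348593868733
   -0.18 8 [-0.0034  0.0053  0.0257]
8.8333
```

View pics/scene1.png

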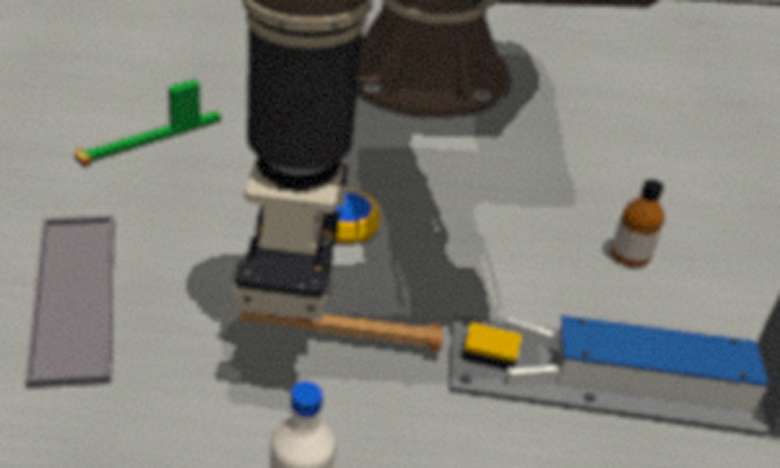

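```bash
cat >> h.py <<'E'
from collections import deque
def F(f0,n=3):
    f=np.mean([robot.read_force() for _ in range(n)],0)-f0
    return np.array([-f[:2]@gx,f[:2]@gy,f[2]])
def step(x,v,z=.041):
    "TCP to guide x"
    robot.servo_line((*G(x,.0003),z),speed=v)
E
python3 - <<'E'
from h import *
r=[]
for _ in range(6): r.append(robot.read_force()); robot.dwell(.03)
f0=np.mean(r,0); print('f0',f0,'sd',np.std(r,0)); np.save('f0.npy',f0)
x=-.262
while x<-.197:   # up to tip about -47: block front just past the mouth
    x+=.003; step(x,.03); f=F(f0)
    print(round(x+.15,3),np.round(toG(robot.read_position())[0]+.15,4),np.round(f,1),round(robot.read_t(),2))
    if f[0]>14 or abs(f[2])>6: print('STOP');break
p,d=robot.grab_frame('scene'); cv2.imwrite('pics/b1.png',cv2.resize(p[180:300,300:480],None,fx=4,fy=4,interpolation=cv2.INTER_CUBIC)[...,::-1])
E
```

```text
f0 [ 0.02033204  0.02796889 -0.81016939] sd [0.58557422 0.29683408 0.32426805]
-0.109 -0.1088 [-0.4  0.4  0.6] 9.28
-0.106 -0.1058 [-0.5 -0.5  1. ] 9.53
-0.103 -0.1028 [-0.3 -0.7 -0.2] 9.78
-0.1 -0.0998 [-0.   0.9  0. ] 10.03
-0.097 -0.0968 [ 0.4 -0.2  0.3] 10.28
-0.094 -0.0939 [-0.3  0.2  0.1] 10.53
-0.091 -0.0908 [ 0.8  0.3 -1. ] 10.78
-0.088 -0.0878 [ 0.1  0.2 -0.1] 11.03
-0.085 -0.0848 [-0.   0.5 -0.3] 11.28
-0.082 -0.0818 [ 0.4 -0.5  0.6] 11.53
-0.079 -0.0788 [-0.9  0.5  0.2] 11.78
-0.076 -0.0758 [0.7 0.3 0.5] 12.03
-0.073 -0.0728 [ 1.4 -0.2 -0. ] 12.28
-0.07 -0.0698 [ 0.5 -0.4  0.3] 12.53
-0.067 -0.0668 [ 0.5 -0.3 -0. ] 12.78
-0.064 -0.0638 [ 0.9 -0.7  0.1] 13.03
-0.061 -0.0608 [-0.1  0.2  0.5] 13.28
-0.058 -0.0578 [-0.5 -0.1 -0.8] 13.53
-0.055 -0.0548 [ 0.1  0.3 -0.4] 13.78
-0.052 -0.0518 [-0.  -0.2 -0.3] 14.03
-0.049 -0.0488 [0.4 0.3 0.3] 14.28
-0.046 -0.0458 [ 0.1 -1.  -0.4] 14.53
```

View pics/b1.png

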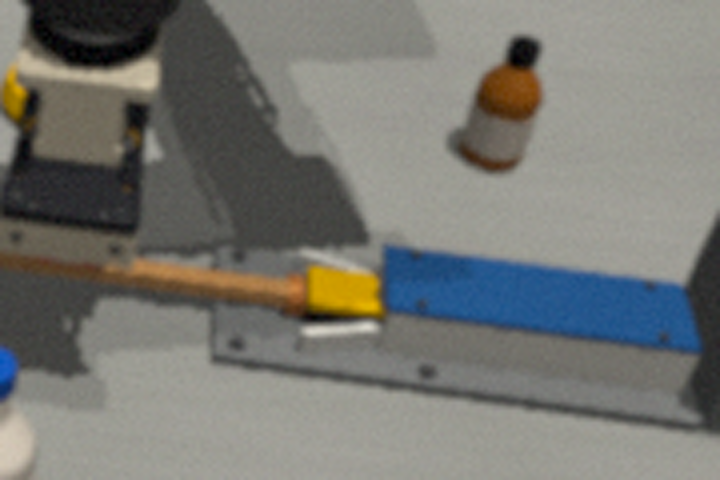

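The picture shows the block (345,290) lined up at the mouth (385,290), with the stick's head square behind it. I'll push on through the brake.

Run:
```python
from h import *
f0=np.load('f0.npy'); x=-.196
while x<-.120:
    x+=.002; step(x,.03); f=F(f0,4)
    print(round(x+.15,3),np.round(toG(robot.read_position())+[.15,0],4),round(robot.read_position()[2],4),np.round(f,1),round(robot.read_t(),2))
    if f[0]>17 or abs(f[2])>6: print('STOP');break
print(robot.read_grip_width())
```

```text
-0.044 [-0.0439  0.0003] 0.041 [0.3 0.3 0. ] 14.83
-0.042 [-0.0419  0.0003] 0.041 [0.8 1.1 0.2] 15.08
-0.04 [-0.0399  0.0003] 0.041 [ 0.5 -0.7 -0.2] 15.33
-0.038 [-0.0383  0.0004] 0.0411 [ 3.2 -0.6  0.7] 15.58
-0.036 [-0.0363  0.0004] 0.041 [ 5.5 -0.3  1.2] 15.83
-0.034 [-0.0343  0.0004] 0.041 [5.2 0.5 1.3] 16.08
-0.032 [-0.0323  0.0004] 0.041 [5.3 0.2 1.7] 16.33
-0.03 [-0.0304  0.0005] 0.041 [4.3 1.1 2.4] 16.58
-0.028 [-0.0284  0.0005] 0.041 [ 5.9 -0.2  2.2] 16.83
-0.026 [-0.0264  0.0005] 0.0411 [ 6.1 -1.   1.7] 17.08
-0.024 [-0.0245  0.0005] 0.0411 [6.3 0.6 1.8] 17.33
-0.022 [-0.0225  0.0005] 0.0411 [ 5.1 -0.2  1.8] 17.58
-0.02 [-0.0203  0.0005] 0.041 [ 4.9 -0.8  1.8] 17.83
-0.018 [-0.0184  0.0004] 0.041 [5.8 0.2 1.5] 18.08
-0.016 [-0.0164  0.0005] 0.041 [5.3 0.1 2.2] 18.33
-0.014 [-0.0144  0.0005] 0.041 [ 5.8 -0.1  1.6] 18.58
-0.012 [-0.0124  0.0005] 0.041 [6.  0.1 1.7] 18.83
-0.01 [-0.0104  0.0005] 0.041 [ 5.9 -0.2  1.1] 19.08
-0.008 [-0.0084  0.0005] 0.041 [5.8 0.3 1.9] 19.33
-0.006 [-0.0064  0.0005] 0.041 [5.6 0.9 1.5] 19.58
-0.004 [-0.0044  0.0005] 0.041 [6.  0.1 2. ] 19.83
-0.002 [-0.0024  0.0005] 0.041 [6.3 0.1 1.3] 20.08
0.0 [-0.0004  0.0005] 0.041 [5.5 0.9 1.2] 20.33
0.002 [0.0016 0.0006] 0.041 [ 5.6 -0.5  2.7] 20.58
0.004 [0.0035 0.0006] 0.041 [ 6.  -0.1  2.9] 20.83
0.006 [0.0056 0.0006] 0.041 [5.6 0.6 2.9] 21.08
0.008 [0.0075 0.0006] 0.041 [6.9 0.2 2.2] 21.33
0.01 [0.0095 0.0006] 0.041 [5.9 0.  2.9] 21.58
0.012 [0.0115 0.0006] 0.041 [5.  0.1 1.8] 21.83
0.014 [0.0135 0.0006] 0.041 [6.3 0.5 2.7] 22.08
0.016 [0.0155 0.0006] 0.041 [6.3 0.3 2.3] 22.33
0.018 [0.0175 0.0006] 0.041 [ 7.5 -0.4  2. ] 22.58
0.02 [0.0195 0.0006] 0.041 [5.7 0.  2.7] 22.83
0.022 [0.0215 0.0006] 0.041 [5.3 0.2 2.2] 23.08
0.024 [0.0235 0.0006] 0.041 [6.2 0.9 2.4] 23.33
0.026 [0.0255 0.0006] 0.041 [ 5.6 -0.4  2.3] 23.58
0.028 [0.0275 0.0006] 0.041 [6.  0.2 3.2] 23.83
0.03 [0.0295 0.0006] 0.041 [6.1 0.6 2.6] 24.08
0.1807707373778052
```

Run:
```python
from h import *
f0=np.load('f0.npy'); x=-.120; h=[]; log=[]
while x<-.048:
    x+=.001; step(x,.02,.0425); robot.dwell(.02); a=F(f0,4); robot.dwell(.02); f=(a+F(f0,4))/2; h.append(f[0])
    base=np.median(h[2:-6][-14:]) if len(h)>12 else 6.
    log.append(f'{x+.15:.3f}:{f[0]:.1f}/{f[2]:.1f}')
    if len(h)>4 and (np.mean(h[-2:])>base+5.5 or f[0]>base+7.): break
    if f[0]>17: break
print(' '.join(log)); print('base',base,toG(robot.read_position())+[.15,0],robot.read_t(),robot.read_grip_width())
r=[]
for _ in range(10): r.append(F(f0)); robot.dwell(.04)
print(np.mean(r,0),np.std(r,0))
```

```text
0.031:5.6/-0.1 0.032:5.1/-0.5 0.033:4.9/-0.9 0.034:5.0/-0.9 0.035:4.9/-0.5 0.036:4.6/-0.6 0.037:5.2/-0.2 0.038:4.3/-0.8 0.039:5.6/-1.3 0.040:4.9/-2.1 0.041:3.9/-1.9 0.042:3.3/-2.5 0.043:3.6/-2.3 0.044:3.9/-2.5 0.045:3.5/-2.7 0.046:4.0/-2.4 0.047:4.1/-2.2 0.048:4.2/-1.9 0.049:3.9/-1.5 0.050:4.2/-1.8 0.051:4.2/-1.9 0.052:3.9/-1.5 0.053:4.5/-1.1 0.054:4.8/-2.2 0.055:4.2/-2.0 0.056:5.0/-1.6 0.057:4.5/-1.8 0.058:4.0/-2.4 0.059:4.0/-2.3 0.060:4.2/-1.6 0.061:3.9/-1.3 0.062:4.0/-1.7 0.063:4.6/-1.3 0.064:4.5/-1.9 0.065:4.2/-1.5 0.066:3.9/-1.6 0.067:4.2/-1.9 0.068:4.0/-1.1 0.069:4.0/-2.0 0.070:3.7/-2.0 0.071:4.9/-1.7 0.072:4.2/-1.8 0.073:4.3/-1.9 0.074:3.7/-1.7 0.075:4.8/-1.4 0.076:4.4/-2.2 0.077:4.3/-1.6 0.078:4.0/-2.4 0.079:4.1/-1.9 0.080:3.2/-1.7 0.081:3.7/-2.1 0.082:4.4/-1.7 0.083:4.2/-2.2 0.084:4.2/-0.8 0.085:4.7/-1.9 0.086:4.0/-1.4 0.087:4.2/-1.9 0.088:3.6/-2.0 0.089:4.2/-1.9 0.090:6.4/-0.6 0.091:7.3/-0.6 0.092:8.5/-0.6 0.093:9.3/0.3 0.094:10.1/0.3
base 4.173225953655706 [0.09287753 0.00054434] 42.2167 0.18203221434357653
[10.24845313 -0.6922117   0.46319216] [0.51132732 0.50960413 0.4461525 ]
```

Run:
```python
from h import *
f0=np.load('f0.npy')
step(-.0552,.02,.0425); robot.dwell(.4); print(F(f0,4))
step(-.075,.03,.0425); print('free',F(f0,4))
step(-.27,.12,.0425); robot.servo_line((*G(-.27),.15),speed=.2); print(robot.read_t(),F(f0,4))
p,d=robot.grab_frame('scene'); cv2.imwrite('pics/r1.png',cv2.resize(p[150:330,180:480],None,fx=2.6,fy=2.6)[...,::-1])
a=np.radians(TY); H=TRAY-.050*np.array([np.cos(a),np.sin(a)])
robot.goto((*H,.12),ori(TY)); robot.servo_line((*H,.040),speed=.12)
robot.dwell(.1); r=F(f0,4)[2]; z=.040
while z>.0295:
    z-=.001; robot.servo_line((*H,z),speed=.03); f=F(f0,4)
    print(round(z,4),np.round(f,1))
    if f[2]-r>3: break
print(robot.read_position(),robot.read_t())
p,d=robot.grab_frame('side'); cv2.imwrite('pics/r2.png',cv2.resize(p[200:330,200:400],None,fx=4,fy=4)[...,::-1])
```

```text
[10.43243216 -0.17821796  0.12741067]
free [-0.34901513 -0.28262521 -0.14383187]
46.5583 [ 1.03529456  0.38691056 -0.95601005]
0.039 [-0.4 -0.   1. ]
0.038 [ 0.1 -0.5  1.1]
0.037 [-0.1 -0.6  0.5]
0.036 [1.3 0.  0.5]
0.035 [ 0.4 -0.1  0. ]
0.034 [ 0.1  0.3 -0. ]
0.033 [ 0.6  0.5 -0.6]
0.032 [-0.4  0.2  0.1]
0.031 [ 0.4 -1.2 -0.2]
0.03 [0.8 0.6 5.1]
[ 0.47811708 -0.38560206  0.03039932] 50.9833
```

View pics/r2.png

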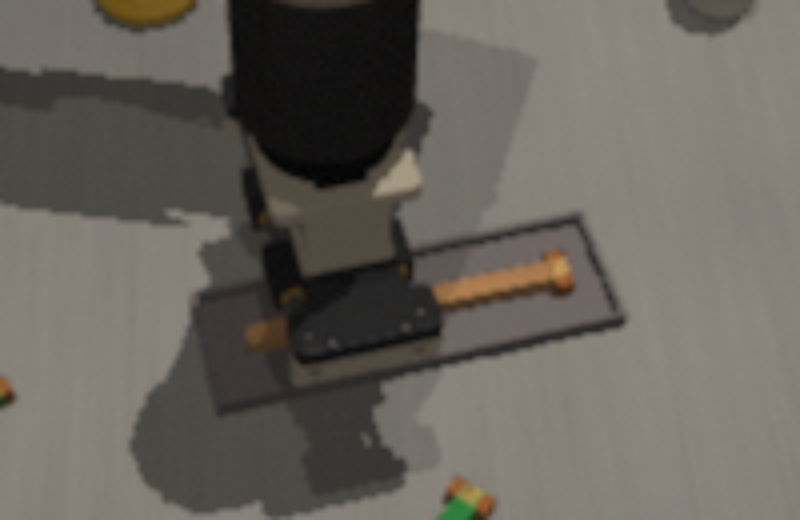

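View pics/r1.png

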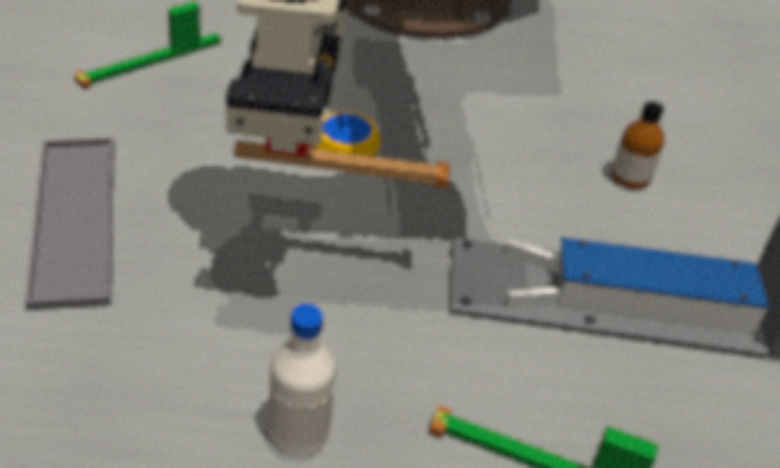

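The stick lies along the tray, clear of its walls (head at 560,272 in the side crop). The scene crop shows the block gone inside the channel and the bottles and pad standing. Now I'll release, back off and check.

Run:
```python
from h import *
robot.move_gripper(1.0); robot.dwell(.2); p=robot.read_position()
robot.servo_line((p[0],p[1],.2),speed=.15); robot.dwell(.2); print(robot.read_t(),robot.read_force())
p,d,T=wrist('e1'); C=cloud('wrist',p,d,T)
m=mask(p,'wood')&np.all((C>(.35,-.48,.006))&(C<(.7,-.28,.035)),-1); q=C[m]; c=rect(q[:,:2])
a=np.radians(TY); dd=c[0]-TRAY; print('stick',c,'z',np.percentile(q[:,2],[5,50,95]),'in tray',dd@[np.cos(a),np.sin(a)],dd@[-np.sin(a),np.cos(a)])
m=mask(p,'red')&np.all((C>(.35,-.48,.06))&(C<(.7,-.28,.09)),-1); print(rect(C[m][:,:2]),np.median(C[m][:,2]))
```

```text
53.9667 [-0.1266935   0.23549861 -0.69157029]
stick (array([ 0.5235, -0.3793]), array([0.1901, 0.0253]), 13.46) z [0.01499262 0.01652841 0.01766681] in tray -0.0041376887108958834 -0.0032310264826716077
(array([ 0.4781, -0.3853]), array([0.0387, 0.0143]), 11.45) 0.07250705826457249
```

The stick lies flat (blade top at 16.5 mm, handle top at 72.5 mm) and is about 4 mm off the tray's centre, so I'm handing in.

```bash
python3 -c "
from rig import robot
print(robot.job_done(),robot.read_t())"
```

```text
the job is handed in; nothing more can be done
the job is handed in; nothing more can be done
```

I handed the job in after about 54 s, with no verdict returned: I pushed the block through the brake and onto the follower (about 6 N, judged from the rise in pushing force), laid the stick flat in its tray about 5 mm off centre, and saw nothing else moved.

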